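Polish the rim of a round glass plate with a sprung swing-arm head

TASK

Polish the edge of the round glass plate on the sloping board: push the orange spring knob so that the blue polishing head runs along the plate's edge from its left-hand rest, up over the top and down to the right-hand rest. All the way from the green mark to the red mark keep the push steady, with the knob always in the green field of its gauge (6.5 to 9.5 N), never slacker and never harder, without a break. After the red mark ease off so that the head meets the right-hand rest gently, and leave it parked there with the knob let go and sprung back; do not disturb the bottle, jar and bowl.

Things in the scene. Friction and masses are not known exactly. Their poses are not given: they have to be found in the camera images.
- board: Plywood board fixed to the table, 420 mm (x) by 560 mm (y), its surface sloping up along its own +x (away from the robot) by 0.12 rad. Origin on the table under its centre, own z vertical; surface 45 mm above the table at the centre. On it lies the round green glass plate, 162 mm radius, 18 mm high.
- pivot (a point): Centre of the glass plate and pivot of the swing arm, a point on the board's surface, 100 mm from the board's centre towards the low side. Its axes: z square to the sloping surface, x straight uphill, y to the left across the slope. The polishing head swings round it.
- swing (a joint): Angle (rad) of the swing arm, growing clockwise seen from above: 0 at the left rest (start; its weight holds it there), 2.45 at the right rest. The head lies at azimuth 1.25 - value from the pivot's x (anticlockwise +), highest at 1.25. Green mark at 0.25, red at 2.00. Felt drag at the head nominally 80 N per m/s, true value up to a third off; little dry friction, no catch.
- head (a point): Centre of the top of the blue polishing head, 200 mm from the pivot along the arm, 56 mm above the board's surface. Block 60 mm radially by 150 mm along the edge. Arm and head nominally 4 kg, true mass up to a third off, mass centre about 190 mm from the pivot. The weight pulls it back with about 4.2 N at the start, and on after the top.
- plunger (a joint): Travel (m) of the orange knob in the straight slot of the head's top, in the push direction (square to the arm, clockwise): 0 let go, 0.1 slot end. Spring 120 N/m, no preload, damping 2 N s/m, knob 0.1 kg: push force = 120 x travel. Gauge beside the slot, read at the knob's centre (black bar): white to 0.054, green 0.054 to 0.079, red to 0.1.
- knob (a point): Point on the orange knob's axis, 32 mm above the head's top. Knob: cylinder 28 mm across, square to the slope, standing 46 mm above the head's top, at the middle of the head's width; let go, it is 55 mm behind the head's middle (200 mm along the arm, 55 mm against the push). Axes: x outward along the arm, -y the push direction.
- green_mark (a point): Top of the small green post beside the path, 278 mm from the pivot, 20 mm above the board: the arm (head's middle) points at it at joint swing 0.25. The green-field push must hold from here on.
- red_mark (a point): Top of the small red post, 278 mm from the pivot, 20 mm above the board: the arm points at it at joint swing 2.00. The green-field push must hold until here; then 0.45 rad (90 mm) are left to the right rest.
- bottle: Clear glass bottle, 70 mm diameter, 190 mm high, standing on the table; origin at the centre of its underside. Leave alone.
- jar: White plastic jar, 76 mm diameter, 90 mm high; origin at the centre of its underside. Leave alone.
- bowl: Terracotta bowl, 120 mm across, 50 mm high; origin at the centre of its underside. Leave alone.

How it is judged:
By the outcome, as a careful person would: the job done as asked, in the order asked, and still so for the second after the job is handed in, with the robot touching nothing.
It also fails if it takes over 48 s, if anything falls off the work surface, if the arm or the gripper's body presses on something with over 40 N, if the wrist force passes 120 N, or if a joint passes its speed limit or range.

ROBOT

A 6-joint arm with a two-finger parallel gripper is mounted at the origin on the work surface. World frame = base frame: x ahead of the robot, y to its left, z up, the work surface at z = 0. Lengths are in m, angles in degrees, forces in N, time in s.
With the tool pointing down it reaches from about 0.25 to 0.725 m from the base axis. Payload 9.7 kg.
Tool frame: the origin (TCP) lies on the centre line of the jaws, within the pads' length; the fingertips stand 17 mm ahead of it and the grasp point (between the pads) lies 2 mm behind it; z points along the fingers, y is the line along which they close (so a half turn about z gives the same grasp; the last joint's range is limited). The gripper opens to 85 mm and grips with 20 to 120 N. Pads are 22 mm wide; open, the fingers measure 114 mm over their backs; the gripper's body (76 mm by 85 mm) begins 54 mm behind the grasp point. The pads swing forward as they close: fully open they stand 13 mm farther back than shut.
Start: joints at [-63.656, 4.979, 10.078, 95.1, 0, 90], TCP at [0.244, -0.493, 0.248] pointing down, gripper open.
Joint ranges: [-179.16, 179.16], [-48.56, 103.87], [-65.8, 70.77], [-126.05, 130.52], [-82.76, 87.17], [-180, 180]. Speed limits (degrees/s): [127.2, 127.2, 147.25, 180, 180, 180].

INTERFACE

Orientations are given as [roll, pitch, yaw] about the fixed x, y, z axes, in that order (R = Rz(yaw) Ry(pitch) Rx(roll)).
In Python, from station import arm gives the robot as it stands.
- The arm moves only by the tool send_rows, never from a script. Its argument "plan" is a list of rows, each a list of 3 entries, a list of its own where there are three numbers: the turn, a rotation vector about the tool's x, y, z in rad, then the shift along the tool's x, y, z in mm, then the opening, from 0 (shut) to 1 (fully open). A call has 1 to 20 rows; each row is the pose to reach, as a shift and turn from the pose commanded when the call began, along the tool's axes at that moment; what a row does not reach only later rows make up. A row lasts 1/12 s, in which the tool goes at most 41.7 mm and 7.16 degrees, less where a joint would pass 70% of its speed; a pose out of reach is approached as far as the arm can. A call with a gripper value outside its range is refused whole. The fingers move at their own pace and stop on an object; "squeeze" is the grip in N (left out, the last holds). Time passes only in rows, so rows that repeat a pose let the fingers close. It gives the time, the measured TCP pose, the force, the opening and the grip force at its end, in the units of the state.
- arm.sense(): the state, without advancing time (a new reading comes with each control period).
- arm.snapshot(name): name is "side" or "top" or "wrist"; returns the picture (420x560x3 uint8, blue, green, red); there is no depth.
- arm.calibration(name): a dict with "K" (3x3 intrinsics, pixels), "D" ([k1, k2, p1, p2, k3] as OpenCV has them; the pictures are not rectified), "T" (4x4, takes a point from camera to world coordinates). Camera axes: x right, y down, z forward; pixel columns grow to the right and rows downward; lengths in m; the calibration is good to about 2 mm. A picture is of the moment at which its call begins: read the wrist's pose just before it. calibration takes no time and is no camera call; for the wrist camera it gives the pose at the moment of the call.
- arm.close_job(): hands the job in; it is judged then, once.
The state is a dict: "t": time; "joint_positions": joint angles; "qvel": joint speeds; "effort": joint torques, N m; "eef_pos": TCP position; "eef_rot": TCP orientation; "contact_force": force on the tool from outside, world axes, zero at the start; "ft_torque": the same for the moment, N m; "finger_gap": opening from 0.0 (shut) to 1.0 (fully open); "grasp_force": force on a finger pad.
Only numpy, scipy, OpenCV 4.12 (cv2) and the standard library are available. Lean on these libraries where they do the work, as an engineer would, in place of code of your own. Each camera call takes 0.05 s, during which the arm holds its last target. There are 200 camera calls.

## Working session

There is one attempt and no reset: what is moved stays moved. The work goes in short steps, Python scripts to look and compute and a tool call to move; the robot and the scene stay as the last step left them, time stands still between calls to the robot, and variables do not carry over. Pictures are saved under pics/ and viewed, at most 10 in all, crops included, and the job is handed in when it is done.

Besides the shell and the picture viewer there is one more tool, called after "Call:" by a JSON object that holds its "api" and its "payload". send_rows: Moves the arm, as the interface text tells. Its arguments: {"type":"object","properties":{"plan":{"type":"array","items":{"type":"array"}},"squeeze":{"type":"number"}},"required":["plan"]}

```bash
mkdir -p pics; ls
python3 - <<'E'
from station import arm
import cv2
s=arm.sense(); print(s)
for n in ("side","top"):
    cv2.imwrite(f"pics/{n}0.png",arm.snapshot(n)); c=arm.calibration(n); print(c)
E
```

```text
pics
{'t': 0.0, 'joint_positions': array([-6.36546588e+01,  5.01157421e+00,  1.00338494e+01,  9.50988793e+01,
       -4.69736647e-04,  8.99982082e+01]), 'qvel': array([-0.02477519,  0.03860874,  0.02194069,  0.02428641,  0.03879923,
        0.04139482]), 'effort': array([-3.05121837e-03, -5.20387888e+01,  4.64806867e+01,  1.61532999e-02,
       -3.28179954e-05, -7.75123699e-07]), 'eef_pos': array([ 0.24398646, -0.49269209,  0.24757308]), 'eef_rot': array([-1.79923396e+02,  4.67340548e-04,  2.63471337e+01]), 'contact_force': array([-0.1663651 , -0.48139217,  0.0199992 ]), 'ft_torque': array([ 0.02250485, -0.03273736, -0.01057501]), 'grasp_force': 0.0, 'finger_gap': 1.003938298952822}
{'K': array([[464.54022194,   0.        , 278.12788307],
       [  0.        , 464.54022194, 203.17304373],
       [  0.        ,   0.        ,   1.        ]]), 'D': array([-0.09601516,  0.        ,  0.        ,  0.        ,  0.        ]), 'T': array([[ 0.81668742, -0.37641479,  0.43741692, -0.20642453],
       [-0.57706305, -0.53854613,  0.61397582, -1.03493216],
       [ 0.00445961, -0.75384347, -0.65703891,  1.17753905],
       [ 0.        ,  0.        ,  0.        ,  1.        ]])}
{'K': array([[525.57626001,   0.        , 274.90891947],
       [  0.        , 525.57626001, 203.5007493 ],
       [  0.        ,   0.        ,   1.        ]]), 'D': array([-0.20213141,  0.        ,  0.        ,  0.        ,  0.        ]), 'T': array([[-0.02481811, -0.99922016,  0.03071039,  0.44151155],
       [-0.9994619 ,  0.02545974,  0.02068125, -0.00251292],
       [-0.021447  , -0.03018059, -0.99931434,  1.78885852],
       [ 0.        ,  0.        ,  0.        ,  1.        ]])}
```

View pics/top0.png

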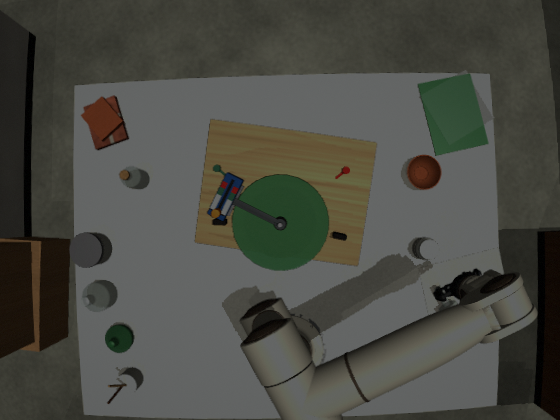

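View pics/side0.png

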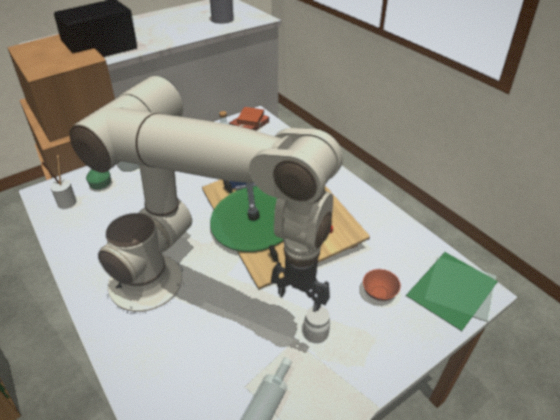

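The top view shows the plate at about (280,222), the head at (226,197), the knob at (215,214), the green post at (217,168) and the red post at (346,170). The jar is at (425,250) and the bowl at (424,172). The side view puts the bottle at about (265,400), well away from the path.

```bash
cat > geo.py <<'E'
import numpy as np, cv2
from scipy.spatial.transform import Rotation as Ro
from scipy.optimize import least_squares
SL=0.12
def rays(c,px):
    u=cv2.undistortPoints(np.float64(px).reshape(-1,1,2),c['K'],c['D']).reshape(-1,2)
    d=np.c_[u,np.ones(len(u))]@c['T'][:3,:3].T
    return c['T'][:3,3],d
def onplane(c,px,p0,n):
    o,d=rays(c,px); return o+d*((p0-o)@n/(d@n))[:,None]
def frame(b):  # board x,y,yaw -> R,board centre, pivot
    R=Ro.from_euler('zy',[b[2],-SL]).as_matrix()
    C=np.array([b[0],b[1],0.045]); return R,C,C-0.1*R[:,0]
def project(c,P):
    T=np.linalg.inv(c['T']); r,_=cv2.Rodrigues(T[:3,:3])
    return cv2.projectPoints(np.float64(P).reshape(-1,3),r,T[:3,3],c['K'],c['D'])[0].reshape(-1,2)
def az(s): return 1.25-s
def local(P,b):
    R,C,p=frame(b); return (np.atleast_2d(P)-p)@R
E
python3 - <<'E'
from geo import *
from station import arm
c=arm.calibration('top'); im=cv2.imread('pics/top0.png'); hsv=cv2.cvtColor(im,cv2.COLOR_BGR2HSV)
def comps(lo,hi,mn=6):
    m=cv2.inRange(hsv,lo,hi); n,l,st,ce=cv2.connectedComponentsWithStats(m)
    return [(ce[i].round(1),st[i]) for i in range(1,n) if st[i][4]>=mn and 180<ce[i][0]<390 and 105<ce[i][1]<280],m,l
for nm,lo,hi in (('plate',(45,80,30),(75,255,200)),('blue',(105,100,40),(130,255,255)),('orange',(8,150,90),(18,255,255)),('red',(0,170,80),(5,255,255)),('green',(75,60,30),(100,255,255))):
    print(nm,[(list(a),b.tolist()) for a,b in comps(lo,hi)[0]])
# board corners
m=cv2.inRange(hsv,(10,60,80),(28,200,255)); 
m=cv2.morphologyEx(m,cv2.MORPH_OPEN,np.ones((3,3))); n,l,st,ce=cv2.connectedComponentsWithStats(m)
m=((l>0)&(np.arange(560)[None]>185)&(np.arange(560)[None]<390)&(np.arange(420)[:,None]>110)&(np.arange(420)[:,None]<275)).astype('uint8')
h=cv2.convexHull(np.argwhere(m)[:,::-1].astype(np.int32)); q=cv2.approxPolyDP(h,6,True).reshape(-1,2); print(q)
cx=np.array([[.21,.28],[.21,-.28],[-.21,-.28],[-.21,.28]])
sel=[q[np.argmin(((q-t)**2).sum(1))] for t in ((210,120),(376,142),(360,265),(195,242))]
def f(b):
    R,C,p=frame(b); P=C+np.c_[cx,np.zeros(4)]@R.T
    return (project(c,P)-sel).ravel()
r=least_squares(f,[.45,0,-.1]); print('corners fit',r.x,r.fun.round(1))
b=r.x;R,C,p=frame(b)
pm=cv2.inRange(hsv,(45,80,30),(75,255,200)); n,l,st,ce=cv2.connectedComponentsWithStats(pm); i=l[235,255]
hh=cv2.convexHull(np.argwhere(l==i)[:,::-1].astype(np.int32)).reshape(-1,2)
L=local(onplane(c,hh,p+.018*R[:,2],R[:,2]),b)[:,:2]
g=least_squares(lambda v:np.hypot(L[:,0]-v[0],L[:,1]-v[1])-v[2],[0,0,.16],loss='soft_l1',f_scale=.002); print('plate circle in pivot frame',g.x)
for nm,px,hgt in (('green',(217,168),.02),('red',(346,170),.02),('knob',(215,214),.102)):
    P=local(onplane(c,[px],p+hgt*R[:,2],R[:,2]),b)[0]; print(nm,P,np.hypot(*P[:2]),np.arctan2(P[1],P[0]))
cv2.imwrite('pics/c1.png',cv2.resize(im[110:275,185:390],None,fx=3.8,fy=3.6,interpolation=cv2.INTER_CUBIC)*1)
E
```

```text
plate [([np.float64(217.5), np.float64(168.8)], [213, 165, 12, 10, 46]), ([np.float64(281.0), np.float64(222.3)], [232, 175, 97, 95, 6824]), ([np.float64(220.3), np.float64(190.9)], [218, 188, 6, 7, 25]), ([np.float64(231.2), np.float64(196.3)], [229, 193, 6, 8, 26])]
blue [([np.float64(229.6), np.float64(186.1)], [216, 173, 27, 37, 239]), ([np.float64(209.3), np.float64(211.3)], [208, 209, 4, 6, 15]), ([np.float64(221.0), np.float64(217.5)], [217, 215, 8, 6, 31])]
orange [([np.float64(214.3), np.float64(214.1)], [212, 210, 7, 8, 30])]
red [([np.float64(345.9), np.float64(169.8)], [343, 167, 7, 7, 37]), ([np.float64(338.5), np.float64(175.3)], [336, 173, 6, 6, 15]), ([np.float64(223.4), np.float64(184.6)], [221, 182, 6, 6, 25]), ([np.float64(234.4), np.float64(189.9)], [232, 187, 6, 7, 27])]
green [([np.float64(218.3), np.float64(190.0)], [217, 187, 4, 7, 7]), ([np.float64(222.2), np.float64(192.2)], [221, 189, 4, 7, 8]), ([np.float64(229.0), np.float64(195.5)], [228, 193, 3, 6, 6]), ([np.float64(233.5), np.float64(197.0)], [232, 194, 4, 7, 10])]
[[376 143]
 [357 265]
 [195 242]
 [210 120]]
corners fit [ 0.5291155   0.000874   -0.16486178] [-0.4 -1.1  0.8 -0.8  0.8  0.9 -1.2  1. ]
plate circle in pivot frame [0.00275194 0.00140465 0.15927   ]
green [0.15242353 0.23127891 0.02      ] 0.27698892565875716 0.9880878700756938
red [ 0.20435415 -0.18905203  0.02      ] 0.2783905333661573 -0.7465212770349116
knob [0.01112931 0.20874402 0.102     ] 0.20904049652708984 1.5175311891321936
```

View pics/c1.png

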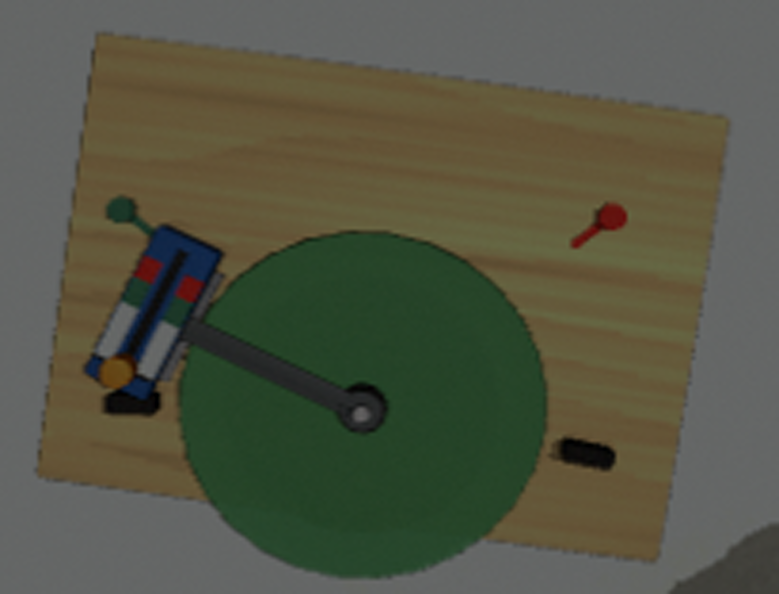

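Every check agrees. The plate radius comes out at 159 mm against 162, the posts are at azimuth 0.988 and -0.747 against 1.00 and -0.75, and the knob is within 2 mm. Next I'll compute the approach.

```bash
cat >> geo.py <<'E'
import json
B=[.5300,.0010,-.1640]
RB,CB,PB=frame(B); PB=PB+RB@[.001,.0005,0]
def cage(s,t,off,h=.088,sgn=-1):
    "tool pose: cage centre 'off' m ahead (push dir) of knob centre at swing s, travel t; TCP h above board"
    a=1.25-s; er=np.array([np.cos(a),np.sin(a),0]); u=np.array([np.sin(a),-np.cos(a),0])
    z=np.array([0,0,-1.]); y=sgn*u; x=np.cross(y,z)
    return RB@np.c_[x,y,z], PB+RB@(.2*er+(t-.055+off)*u+[0,0,h])
def row(cmd,tgt):
    (R0,p0),(R1,p1)=cmd,tgt
    return Ro.from_matrix(R0.T@R1).as_rotvec().round(3).tolist(), ((p1-p0)@R0*1000).round(1).tolist()
def apply(cmd,w,d):
    return cmd[0]@Ro.from_rotvec(w).as_matrix(), cmd[1]+cmd[0]@(np.array(d)/1000)
def save(c): json.dump([c[0].tolist(),c[1].tolist()],open('cmd.json','w'))
def load(): return tuple(np.array(v) for v in json.load(open('cmd.json')))
E
python3 - <<'E'
from geo import *
c=(Ro.from_euler('xyz',[180,0,26.344],degrees=True).as_matrix(),np.array([.244,-.493,.248])); save(c)
T=cage(0,0,.006,h=.19)
print('target',T[1],Ro.from_matrix(T[0]).as_euler('xyz',degrees=True))
mid=apply(c,[0,0,-1.9],[0,0,0]); mid=(mid[0],(c[1]+T[1])/2+[0.03,0,.02])
print(row(c,mid)); w,d=row(c,mid); print(row(mid,T), row(mid,cage(0,0,.006)))
E
```

```text
target [0.45985989 0.21744597 0.22791881] [-173.91043515    3.19814963 -117.60662483]
([0.0, -0.0, -1.9], [281.2, -257.1, -10.0])
([0.021, -0.138, -1.865], [195.0, 307.0, 30.0]) ([0.021, -0.138, -1.865], [186.3, 315.6, 131.3])
```

Call:
{"api": "send_rows", "payload": {"plan": [[[0,0,-0.12],[18,-16,-1],0.8],[[0,0,-0.24],[36,-33,-1],0.8],[[0,0,-0.36],[55,-50,-2],0.8],[[0,0,-0.48],[73,-67,-3],0.8],[[0,0,-0.6],[91,-83,-3],0.8],[[0,0,-0.72],[110,-100,-4],0.8],[[0,0,-0.84],[128,-117,-5],0.8],[[0,0,-0.96],[146,-133,-5],0.8],[[0,0,-1.08],[164,-150,-6],0.8],[[0,0,-1.2],[182,-166,-6],0.8],[[0,0,-1.32],[200,-183,-7],0.8],[[0,0,-1.44],[218,-200,-8],0.8],[[0,0,-1.56],[236,-216,-8],0.8],[[0,0,-1.68],[254,-232,-9],0.8],[[0,0,-1.8],[270,-247,-10],0.8],[[0,0,-1.9],[280,-257,-10],0.8],[[0,0,-1.9],[280,-257,-10],0.8]]}}

```text
t: 1.52
eef_pos: [0.3814, -0.1364, 0.2581]
eef_rot: [180.0, -0.0, 135.6]
contact_force: [0.5, -0.2, 0.2]
finger_gap: 0.798
grasp_force: 0.0
```

Run:
```python
from geo import *
from station import arm
s=arm.sense(); print(s['t'],s['joint_positions'].round(1),s['eef_pos'],s['eef_rot'],s['contact_force'],s['finger_gap'])
c=apply(load(),[0,0,-1.9],[280,-257,-10]); save(c); print(c[1],Ro.from_matrix(c[0]).as_euler('xyz',degrees=True))
print(row(c,cage(0,0,0,h=.17)),row(c,cage(0,0,0)))
```

```text
1.5167 [-19.7 -14.4  -6.9  97.5   0.   24.6] [ 0.38141773 -0.1364482   0.25813004] [ 1.79983393e+02 -2.84213633e-02  1.35649445e+02] [ 0.49642165 -0.15315661  0.17513909] 0.7980941466239537
[ 0.38087466 -0.13843784  0.258     ] [1.80000000e+02 1.27222187e-14 1.35205981e+02]
([0.021, -0.138, -1.865], [198.7, 308.2, 50.6]) ([0.021, -0.138, -1.865], [191.7, 315.1, 132.0])
```

Call:
{"api": "send_rows", "payload": {"plan": [[[0.001,-0.009,-0.12],[13,20,3],0.8],[[0.003,-0.018,-0.24],[25,39,6],0.8],[[0.004,-0.027,-0.36],[38,59,10],0.8],[[0.005,-0.036,-0.48],[51,79,13],0.8],[[0.007,-0.044,-0.6],[64,99,16],0.8],[[0.008,-0.053,-0.72],[77,119,20],0.8],[[0.009,-0.062,-0.84],[89,139,23],0.8],[[0.011,-0.071,-0.96],[102,159,26],0.8],[[0.012,-0.08,-1.08],[115,178,29],0.8],[[0.014,-0.089,-1.2],[128,198,32],0.8],[[0.015,-0.098,-1.32],[140,218,36],0.8],[[0.016,-0.107,-1.44],[153,238,39],0.8],[[0.018,-0.115,-1.56],[166,258,42],0.8],[[0.019,-0.124,-1.68],[179,278,46],0.8],[[0.02,-0.133,-1.8],[192,298,49],0.8],[[0.021,-0.138,-1.865],[199,308,50],0.8],[[0.021,-0.138,-1.865],[199,308,50],0.8],[[0.021,-0.138,-1.865],[199,308,50],0.8]]}}

```text
t: 3.02
eef_pos: [0.4567, 0.22, 0.2078]
eef_rot: [-173.9, 3.2, -117.8]
contact_force: [-0.4, 0.6, -0.0]
finger_gap: 0.797
grasp_force: 0.0
```

Run:
```python
from geo import *
from station import arm
c=apply(load(),[0.021,-.138,-1.865],[199,308,50]); save(c)
s=arm.sense(); print(s['t'],s['joint_positions'].round(1),s['eef_pos']-c[1],s['contact_force'])
print(Ro.from_matrix(c[0]).as_euler('xyz',degrees=True)-s['eef_rot'])
cal=arm.calibration('wrist'); im=arm.snapshot('wrist'); cv2.imwrite('pics/w1.png',im)
hsv=cv2.cvtColor(im,cv2.COLOR_BGR2HSV)
m=cv2.inRange(hsv,(8,140,60),(20,255,255)); n,l,st,ce=cv2.connectedComponentsWithStats(m)
i=1+np.argmax(st[1:,4]); print(st[i],ce[i])
k=RB.T@(cage(0,0,0,h=.102)[1]-PB); P=(onplane(cal,[ce[i]],PB+.102*RB[:,2],RB[:,2])[0]-PB)@RB
print('knob top expect',k,'seen',P, 'proj',project(cal,PB+RB@k))
print(row(c,cage(0,0,0)))
```

```text
3.0167 [ 27.4  -7.5  -7.   84.5  -3.2 -34.8] [-1.35185596e-06 -3.11822266e-04 -1.93418920e-04] [-0.40154966  0.62974469 -0.00454515]
[0.03993811 0.05586995 0.18247636]
[ 255  199   42   57 1897] [275.45440169 227.99525567]
knob top expect [0.01087032 0.20713965 0.102     ] seen [0.01338446 0.20344153 0.102     ] proj [[281.35240895 232.24300112]]
([-0.0, 0.0, -0.0], [-0.0, -0.3, 82.6])
```

View pics/w1.png

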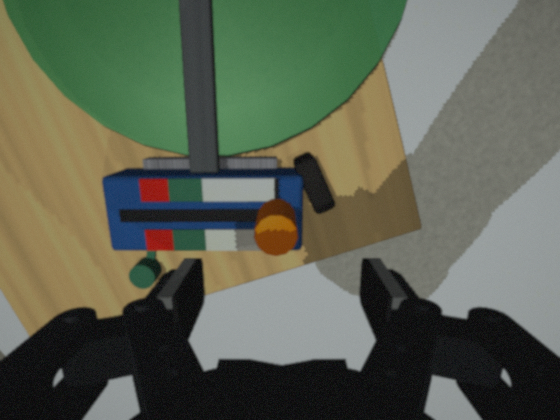

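The wrist view shows the knob's top at about (276,236), with (281,232) predicted. The slot runs parallel to the finger line, and the fingers at x of about 185 and 380 straddle the knob. I'll descend.

Call:
{"api": "send_rows", "payload": {"plan": [[[0,0,0],[0,0,12],0.8],[[0,0,0],[0,0,26],0.8],[[0,0,0],[0,0,40],0.8],[[0,0,0],[0,0,54],0.8],[[0,0,0],[0,0,67],0.8],[[0,0,0],[0,0,76],0.7],[[0,0,0],[0,0,82],0.6],[[0,0,0],[0,0,82],0.53],[[0,0,0],[0,0,82],0.53],[[0,0,0],[0,0,82],0.53],[[0,0,0],[0,0,82],0.53],[[0,0,0],[0,0,82],0.53]]}}

```text
t: 4.07
eef_pos: [0.4668, 0.2207, 0.1276]
eef_rot: [-173.9, 3.3, -117.6]
contact_force: [0.4, -0.5, 0.4]
finger_gap: 0.53
grasp_force: 0.0
```

Run:
```python
from geo import *
from station import arm
c=apply(load(),[0,0,0],[0,0,82]); save(c)
s=arm.sense(); print(s['t'],s['eef_pos']-c[1],s['contact_force'],s['finger_gap'],s['joint_positions'].round(1))
cv2.imwrite('pics/w2.png',arm.snapshot('wrist'))
```

```text
4.0667 [0.00032879 0.00030487 0.00099587] [ 0.42351597 -0.47843542  0.39490922] 0.5297818689515424 [ 26.9  -6.4 -14.8  75.4  -3.1 -35.5]
```

View pics/w2.png

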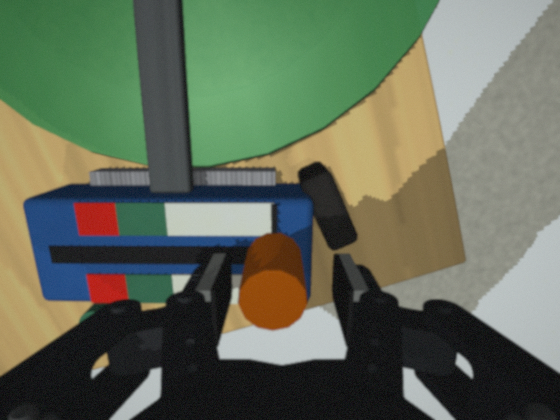

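The knob stands between the fingers, with the pads at x of about 215 and 348 and the knob centre at 273. The upper red patch is at about (96,220), so I can use it to measure the swing. I'll write that measurement and test it on this picture.

```bash
cat > meas.py <<'E'
from geo import *
def swing(im,cal,S0=0.0):
    hsv=cv2.cvtColor(im,cv2.COLOR_BGR2HSV)
    m=cv2.inRange(hsv,(0,150,60),(6,255,255))|cv2.inRange(hsv,(172,150,60),(180,255,255))
    m=cv2.morphologyEx(m,cv2.MORPH_OPEN,np.ones((3,3)))
    n,l,st,ce=cv2.connectedComponentsWithStats(m); out=[]
    for i in range(1,n):
        if st[i][4]<150: continue
        P=(onplane(cal,[ce[i]],PB+.056*RB[:,2],RB[:,2])[0]-PB)@RB
        r=np.hypot(*P[:2]); out.append((P,r,np.arctan2(P[1],P[0]),st[i].tolist()))
    return out
def tcp(s,S):  # TCP radial/tangential (push +) in head frame at swing S
    L=(s['eef_pos']-PB)@RB; a=1.25-S
    return L@[np.cos(a),np.sin(a),0], L@[np.sin(a),-np.cos(a),0]
def force(s,S):
    a=1.25-S; f=RB.T@s['contact_force']
    return -f@[np.sin(a),-np.cos(a),0], f@[np.cos(a),np.sin(a),0]
E
python3 - <<'E'
from meas import *
from station import arm
s=arm.sense();cal=arm.calibration('wrist')
for P,r,a,st in swing(cv2.imread('pics/w2.png'),cal):
    t=.0345; print(P,r,'head az',a+np.arctan2(t,np.sqrt(r*r-t*t)),'tang',r*np.sin(1.25-a),'rad',r*np.cos(1.25-a),st)
print(tcp(s,0))
E
```

```text
[0.09302466 0.16079795 0.056     ] 0.18576751470319555 head az 1.2331219732984118 tang 0.037575784040830465 rad 0.1819275404459667 [75, 203, 43, 32, 1272]
[0.10512177 0.19715035 0.056     ] 0.223425262072451 head az 1.235972444761124 tang 0.03759302457558482 rad 0.2202398970109705 [87, 274, 41, 30, 1069]
(np.float64(0.20041863509770466), np.float64(-0.05503796760156963))
```

The patch radius is 201 mm against 200, and there is a 3 mm tangential bias that the knob shows too, so I'll correct for it. Next is a trial push before the green mark to identify weight and drag. It is sized so the head stays short of the mark.

```bash
cat >> meas.py <<'E'
BIAS=.0155; OFF=.0085
def pose(s,t): return cage(s+BIAS,t,OFF)
def look(tag=None):
    from station import arm
    st=arm.sense(); cal=arm.calibration('wrist'); im=arm.snapshot('wrist')
    if tag: cv2.imwrite(f'pics/{tag}.png',im)
    o=swing(im,cal); o=[v for v in o if .172<v[1]<.20] or o
    if not o: print('no patch'); return st
    P,r,a,b=min(o,key=lambda v:abs(v[1]-.1858))
    Sf=1.25-a-np.arctan2(.0345,np.sqrt(r*r-.0345**2))
    rad,tan=tcp(st,Sf); t=tan+.055-OFF
    print('t=%.3f s=%.4f travel=%.4f F_spring=%.2f F_sens=%.2f rad=%.2f tcp_r=%.4f patch r=%.4f %s'%(st['t'],Sf-BIAS,t,120*t,*force(st,Sf),rad,r,b))
    return st,Sf-BIAS,t
E
python3 - <<'E'
from meas import *
c=load()
for s,t in ((0,0),(0,.03),(.04,.05),(.1,.04)): print(s,t,row(c,pose(s,t)))
E
```

```text
0 0 ([-0.0, 0.0, 0.015], [-0.7, -11.9, 0.6])
0 0.03 ([-0.0, 0.0, 0.015], [-0.3, -41.9, 0.6])
0.04 0.05 ([-0.0, 0.0, 0.055], [0.5, -69.8, 0.6])
0.1 0.04 ([-0.0, 0.0, 0.115], [0.5, -71.9, 0.6])
```

Call:
{"api": "send_rows", "payload": {"plan": [[[0,0,0.005],[0,-4,0.5],0.53],[[0,0,0.01],[0,-8,0.5],0.53],[[0,0,0.015],[0,-12,0.5],0.53],[[0,0,0.02],[0,-20,0.5],0.53],[[0,0,0.025],[0,-28,0.5],0.53],[[0,0,0.03],[0,-36,0.5],0.53],[[0,0,0.035],[0,-44,0.5],0.53],[[0,0,0.04],[0,-52,0.5],0.53],[[0,0,0.05],[0,-60,0.5],0.53],[[0,0,0.06],[0,-68,0.5],0.53],[[0,0,0.07],[0,-72,0.5],0.53]]}}

```text
t: 5.03
eef_pos: [0.5302, 0.1864, 0.1339]
eef_rot: [-174.2, 3.6, -121.7]
contact_force: [-7.8, 2.2, 3.6]
finger_gap: 0.53
grasp_force: 3.3
```

Run:
```python
from meas import *
c=apply(load(),[0,0,.07],[0,-72,.5]); save(c); look('p1')
```

```text
t=5.033 s=0.0334 travel=0.0541 F_spring=6.49 F_sens=7.44 rad=-1.87 tcp_r=0.2004 patch r=0.1862 [204, 206, 44, 34, 1376]
```

Call:
{"api": "send_rows", "payload": {"plan": [[[0,0,0.02],[0,0,0],0.53],[[0,0,0.03],[0,0,0],0.53],[[0,0,0.04],[0,0,0],0.53],[[0,0,0.04],[0,0,0],0.53],[[0,0,0.04],[0,0,0],0.53]]}}

```text
t: 5.5
eef_pos: [0.53, 0.187, 0.1338]
eef_rot: [-174.4, 3.9, -123.9]
contact_force: [-3.6, 2.4, 0.4]
finger_gap: 0.531
grasp_force: 2.5
```

Run:
```python
from meas import *
c=apply(load(),[0,0,.04],[0,0,0]); save(c); look('p2')
```

```text
t=5.500 s=0.0942 travel=0.0413 F_spring=4.96 F_sens=4.30 rad=0.01 tcp_r=0.2009 patch r=0.1864 [179, 204, 44, 34, 1371]
```

Call:
{"api": "send_rows", "payload": {"plan": [[[0,0,0],[0,0,0],0.53],[[0,0,0],[0,0,0],0.53],[[0,0,0],[0,0,0],0.53],[[0,0,0],[0,0,0],0.53],[[0,0,0],[0,0,0],0.53]]}}

```text
t: 5.97
eef_pos: [0.5302, 0.1872, 0.1339]
eef_rot: [-174.4, 3.9, -123.9]
contact_force: [-2.7, 4.6, 0.1]
finger_gap: 0.529
grasp_force: 2.4
```

Run:
```python
from meas import *
look('p3')
```

```text
t=5.967 s=0.1081 travel=0.0386 F_spring=4.63 F_sens=4.85 rad=2.25 tcp_r=0.2011 patch r=0.1863 [174, 203, 43, 33, 1373]
```

Call:
{"api": "send_rows", "payload": {"plan": [[[0,0,0],[0,0,0],0.53],[[0,0,0],[0,0,0],0.53],[[0,0,0],[0,0,0],0.53],[[0,0,0],[0,0,0],0.53],[[0,0,0],[0,0,0],0.53],[[0,0,0],[0,0,0],0.53],[[0,0,0],[0,0,0],0.53],[[0,0,0],[0,0,0],0.53],[[0,0,0],[0,0,0],0.53],[[0,0,0],[0,0,0],0.53],[[0,0,0],[0,0,0],0.53],[[0,0,0],[0,0,0],0.53],[[0,0,0],[0,0,0],0.53],[[0,0,0],[0,0,0],0.53],[[0,0,0],[0,0,0],0.53],[[0,0,0],[0,0,0],0.53]]}}

```text
t: 7.35
eef_pos: [0.5303, 0.1872, 0.1338]
eef_rot: [-174.3, 3.9, -123.9]
contact_force: [-3.5, 4.7, -0.5]
finger_gap: 0.529
grasp_force: 2.3
```

Run:
```python
from meas import *
for i in range(3): look('p4')
```

```text
t=7.350 s=0.1104 travel=0.0381 F_spring=4.58 F_sens=5.63 rad=1.82 tcp_r=0.2011 patch r=0.1865 [173, 202, 44, 34, 1381]
t=7.400 s=0.1105 travel=0.0381 F_spring=4.57 F_sens=4.72 rad=1.77 tcp_r=0.2011 patch r=0.1865 [173, 202, 44, 34, 1381]
t=7.450 s=0.1103 travel=0.0382 F_spring=4.58 F_sens=5.28 rad=1.73 tcp_r=0.2012 patch r=0.1864 [173, 202, 44, 34, 1384]
```

View pics/p4.png

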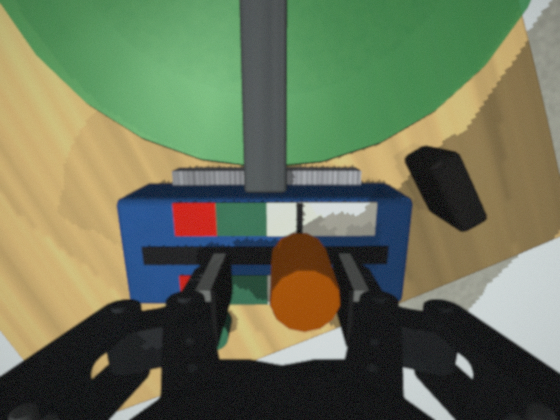

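The black bar at x of about 299 on the gauge (white from 376 to 268) reads 38.5 mm, matching my 38.1 mm estimate, so the measurement is reliable. Now I'll fit drag and mass and plan the run.

```bash
cat > sim.py <<'E'
import numpy as np
from scipy.integrate import solve_ivp
W,M,C=5.04,4.3,53.
def sim(tip,t0,t1,y0,c=None,w=None,m=None,n=200):
    "tip(t): knob arc position (m, 0.2*s + travel). y=[x=0.2 s, v]"
    c,w,m=c or C,w or W,m or M
    def f(t,y):
        F=120*(tip(t)-y[0]); a=(F-w*np.sin(1.25-y[0]/.2)-c*y[1])/m
        if y[0]<=0 and y[1]<=0 and a<0: return [0,0]
        return [y[1],a]
    r=solve_ivp(f,(t0,t1),y0,max_step=.01,t_eval=np.linspace(t0,t1,n)); return r.t,r.y
E
python3 - <<'E'
from sim import *
from scipy.optimize import least_squares
y=np.array([0,4,8,12,20,28,36,44,52,60,68,72])-11.9
T=4.117+np.arange(12)/12
def xs(q):
    c,m,lag=q
    tip=lambda t:np.interp(t-lag,T,np.maximum(y,0)/1000)
    xe=.0603
    t,Y=sim(lambda t:tip(t)*xe/.0601,4.117,6,[0,0],c=c,m=m,n=2000); return np.interp([5.033,5.5,5.967],t,Y[0])/.2
for m in (3.5,4,4.3,4.8):
  for lag in (.0,.02,.04):
    r=least_squares(lambda q:xs((q[0],m,lag))-[.0334,.0942,.1081],[60.]); print(m,lag,r.x,(r.fun).round(4))
E
```

```text
3.5 0.0 [37.78665307] [-0.0106  0.0018  0.0014]
3.5 0.02 [36.69559143] [-0.0142  0.0017  0.0018]
3.5 0.04 [35.74005126] [-0.0177  0.0014  0.0021]
4 0.0 [38.31812202] [-0.0121  0.0014  0.0019]
4 0.02 [37.26132702] [-0.0156  0.0012  0.0023]
4 0.04 [36.2870354] [-0.019   0.0008  0.0028]
4.3 0.0 [38.60449848] [-0.013   0.0012  0.0022]
4.3 0.02 [37.55380871] [-0.0164  0.0009  0.0027]
4.3 0.04 [36.56249288] [-0.0196  0.0005  0.0032]
4.8 0.0 [39.03705621] [-0.0142  0.0007  0.0029]
4.8 0.02 [37.97973444] [-0.0175  0.0003  0.0034]
4.8 0.04 [36.96000408] [-0.0206 -0.0003  0.004 ]
```

Run:
```python
from sim import *
from scipy.optimize import least_squares
y=np.array([0,4,8,12,20,28,36,44,52,60,68,72])-11.9
T=4.117+np.arange(12)/12
def xs(c,m,w,lag,d):
    tip=lambda t:np.interp(t-lag,T,np.maximum(y,0)/1000)
    t,Y=sim(tip,4.117,6.2,[0,0],c=c,m=m,w=w,n=2000); return np.interp(np.array([5.033,5.5,5.967])+d,t,Y[0])/.2
for w in (4.6,5.04):
 for m in (3.,4.3):
  for d in (0,.05):
    r=least_squares(lambda q:xs(q[0],m,w,.015,d)-[.0334,.0942,.1081]+(0.0104*0),[60.]); print(w,m,d,r.x,(r.fun).round(4), xs(55,m,w,.015,d).round(4))
```

```text
4.6 3.0 0 [54.17977856] [-0.0093 -0.0025  0.0076] [0.0239 0.0909 0.1151]
4.6 3.0 0.05 [59.53091188] [-0.0018 -0.0033  0.0056] [0.0333 0.0949 0.1165]
4.6 4.3 0 [54.99867135] [-0.0124 -0.0033  0.0081] [0.021  0.0909 0.1162]
4.6 4.3 0.05 [59.59416304] [-0.0047 -0.0033  0.0065] [0.0301 0.0952 0.1176]
5.04 3.0 0 [35.33058543] [-0.0117  0.0023  0.0006] [0.0172 0.0765 0.0982]
5.04 3.0 0.05 [38.91568192] [-0.0024  0.0011 -0.0006] [0.0254 0.0801 0.0994]
5.04 4.3 0 [36.86425378] [-0.0157  0.0013  0.002 ] [0.0149 0.0764 0.0992]
5.04 4.3 0.05 [39.75253325] [-0.0069  0.0014  0.0008] [0.0226 0.0802 0.1004]
```

Call:
{"api": "send_rows", "payload": {"plan": [[[0,0,0.02],[0,-16,0],0.53],[[0,0,0.03],[0,-16,0],0.53]]}}

```text
t: 7.67
eef_pos: [0.544, 0.1774, 0.1356]
eef_rot: [-174.4, 4.0, -125.7]
contact_force: [-5.2, 4.9, 2.5]
finger_gap: 0.533
grasp_force: 3.2
```

Run:
```python
from meas import *
c=apply(load(),[0,0,.03],[0,-16,0]); save(c)
for i in range(9): look()
```

```text
t=7.667 s=0.1254 travel=0.0521 F_spring=6.26 F_sens=6.85 rad=1.15 tcp_r=0.2011 patch r=0.1864 [201, 204, 44, 34, 1384]
t=7.717 s=0.1329 travel=0.0499 F_spring=5.99 F_sens=6.28 rad=2.89 tcp_r=0.2012 patch r=0.1866 [196, 203, 44, 34, 1389]
t=7.767 s=0.1399 travel=0.0481 F_spring=5.78 F_sens=6.33 rad=3.26 tcp_r=0.2014 patch r=0.1865 [193, 203, 44, 33, 1390]
t=7.817 s=0.1457 travel=0.0468 F_spring=5.61 F_sens=5.27 rad=2.69 tcp_r=0.2015 patch r=0.1864 [191, 202, 43, 34, 1391]
t=7.867 s=0.1512 travel=0.0455 F_spring=5.46 F_sens=5.19 rad=2.46 tcp_r=0.2015 patch r=0.1866 [188, 201, 44, 34, 1392]
t=7.917 s=0.1552 travel=0.0447 F_spring=5.36 F_sens=5.75 rad=3.20 tcp_r=0.2016 patch r=0.1865 [187, 201, 43, 34, 1392]
t=7.967 s=0.1594 travel=0.0438 F_spring=5.26 F_sens=5.93 rad=3.60 tcp_r=0.2015 patch r=0.1865 [185, 201, 43, 34, 1390]
t=8.017 s=0.1628 travel=0.0431 F_spring=5.17 F_sens=5.59 rad=3.15 tcp_r=0.2015 patch r=0.1866 [184, 200, 43, 34, 1396]
t=8.067 s=0.1656 travel=0.0425 F_spring=5.10 F_sens=5.43 rad=2.98 tcp_r=0.2015 patch r=0.1866 [183, 200, 43, 34, 1397]
```

Call:
{"api": "send_rows", "payload": {"plan": [[[0,0,0.04],[0,0,0],0.53],[[0,0,0.04],[0,0,0],0.53],[[0,0,0.04],[0,0,0],0.53],[[0,0,0.04],[0,0,0],0.53],[[0,0,0.04],[0,0,0],0.53],[[0,0,0.04],[0,0,0],0.53],[[0,0,0.04],[0,0,0],0.53],[[0,0,0.04],[0,0,0],0.53],[[0,0,0.04],[0,0,0],0.53],[[0,0,0.04],[0,0,0],0.53]]}}

```text
t: 8.95
eef_pos: [0.5431, 0.1783, 0.1355]
eef_rot: [-174.6, 4.3, -127.9]
contact_force: [-1.9, 4.4, -1.2]
finger_gap: 0.53
grasp_force: 2.3
```

Run:
```python
from meas import *
c=apply(load(),[0,0,.04],[0,0,0]); save(c)
look()
```

```text
t=8.950 s=0.1923 travel=0.0374 F_spring=4.49 F_sens=4.37 rad=2.13 tcp_r=0.2012 patch r=0.1865 [172, 202, 43, 33, 1378]
```

Call:
{"api": "send_rows", "payload": {"plan": [[[0,0,-0.02],[0,15,0],0.53],[[0,0,-0.04],[0,30,0],0.53]]}}

```text
t: 9.17
eef_pos: [0.5191, 0.1966, 0.1325]
eef_rot: [-174.4, 4.0, -125.6]
contact_force: [-0.7, 0.8, -1.0]
finger_gap: 0.534
grasp_force: 0.5
```

Run:
```python
from meas import *
c=apply(load(),[0,0,-.04],[0,30,0]); save(c)
for i in range(9): look()
```

```text
t=9.167 s=0.1815 travel=0.0092 F_spring=1.11 F_sens=1.13 rad=0.14 tcp_r=0.2002 patch r=0.1866 [116, 198, 44, 34, 1372]
t=9.217 s=0.1716 travel=0.0087 F_spring=1.04 F_sens=2.24 rad=1.74 tcp_r=0.2003 patch r=0.1866 [114, 199, 44, 34, 1368]
t=9.267 s=0.1617 travel=0.0115 F_spring=1.38 F_sens=1.27 rad=-0.34 tcp_r=0.2007 patch r=0.1865 [120, 199, 44, 34, 1368]
t=9.317 s=0.1520 travel=0.0141 F_spring=1.69 F_sens=2.29 rad=-1.28 tcp_r=0.2012 patch r=0.1864 [125, 200, 44, 34, 1369]
t=9.367 s=0.1438 travel=0.0163 F_spring=1.95 F_sens=1.21 rad=-1.21 tcp_r=0.2015 patch r=0.1865 [129, 201, 44, 33, 1366]
t=9.417 s=0.1365 travel=0.0181 F_spring=2.18 F_sens=2.41 rad=-0.85 tcp_r=0.2017 patch r=0.1864 [132, 201, 45, 34, 1347]
t=9.467 s=0.1299 travel=0.0197 F_spring=2.37 F_sens=2.72 rad=-1.17 tcp_r=0.2019 patch r=0.1864 [135, 202, 45, 33, 1368]
t=9.517 s=0.1242 travel=0.0210 F_spring=2.52 F_sens=3.40 rad=-1.28 tcp_r=0.2020 patch r=0.1864 [138, 202, 44, 34, 1367]
t=9.567 s=0.1192 travel=0.0222 F_spring=2.66 F_sens=2.84 rad=-1.24 tcp_r=0.2022 patch r=0.1865 [140, 202, 44, 34, 1363]
```

Call:
{"api": "send_rows", "payload": {"plan": [[[0,0,-0.06],[0,0,0],0.53],[[0,0,-0.06],[0,0,0],0.53],[[0,0,-0.06],[0,0,0],0.53],[[0,0,-0.06],[0,0,0],0.53],[[0,0,-0.06],[0,0,0],0.53],[[0,0,-0.06],[0,0,0],0.53],[[0,0,-0.06],[0,0,0],0.53],[[0,0,-0.06],[0,0,0],0.53],[[0,0,-0.06],[0,0,0],0.53],[[0,0,-0.06],[0,0,0],0.53]]}}

```text
t: 10.45
eef_pos: [0.5195, 0.1964, 0.1327]
eef_rot: [-174.2, 3.7, -122.2]
contact_force: [-5.0, -0.3, -0.7]
finger_gap: 0.53
grasp_force: 1.8
```

Run:
```python
from meas import *
c=apply(load(),[0,0,-.06],[0,0,0]); save(c)
st,s,t=look(); print(c[1]-st['eef_pos'])
```

```text
t=10.450 s=0.0836 travel=0.0294 F_spring=3.53 F_sens=4.01 rad=-3.06 tcp_r=0.2030 patch r=0.1865 [155, 198, 44, 34, 1390]
[ 1.31191353e-06 -8.71710336e-05 -1.83278913e-04]
```

```bash
cat > sim.py <<'E'
import numpy as np
from scipy.integrate import solve_ivp
PAR=[4.55,.45,60.,4.0]   # W, dry f, drag, m
def sim(tip,t0,t1,y0,p=None,n=200):
    "tip(t): knob arc position (m, 0.2*s + travel). y=[x=0.2 s, v]"
    w,fr,c,m=p if p is not None else PAR
    def f(t,y):
        F=120*(tip(t)-y[0]); a=(F-w*np.sin(1.25-y[0]/.2)-c*y[1]-fr*np.tanh(y[1]/.001))/m
        if y[0]<=0 and y[1]<=0 and a<0: return [0,0]
        return [y[1],a]
    r=solve_ivp(f,(t0,t1),y0,method='LSODA',max_step=.02,t_eval=np.linspace(t0,t1,n)); return r.t,r.y
E
python3 - <<'E'
from sim import *
from scipy.optimize import least_squares
A=np.array([[7.5,.1104,.0381],[7.667,.1254,.0521],[7.717,.1329,.0499],[7.767,.1399,.0481],[7.817,.1457,.0468],[7.867,.1512,.0455],[7.917,.1552,.0447],[7.967,.1594,.0438],[8.017,.1628,.0431],[8.067,.1656,.0425],[8.95,.1923,.0374]])
Bd=np.array([[9.0,.1923,.0374],[9.167,.1815,.0092],[9.217,.1716,.0087],[9.267,.1617,.0115],[9.317,.152,.0141],[9.367,.1438,.0163],[9.417,.1365,.0181],[9.467,.1299,.0197],[9.517,.1242,.021],[9.567,.1192,.0222],[10.45,.0836,.0294]])
def f(p):
    o=[]
    for D in (A,Bd):
        T=D[:,0]; tip=.2*D[:,1]+D[:,2]
        tt=lambda t:np.interp(t,np.r_[T[0],T[0]+.015,T[1:]],np.r_[tip[0],tip[0],tip[1:]])
        t,Y=sim(tt,T[0],T[-1],[.2*D[0,1],0],p,n=800); o.append(np.interp(T,t,Y[0])/.2-D[:,1])
    return np.r_[tuple(o)]
r=least_squares(f,[4.55,.45,60,4],x_scale=[1,.3,20,2],diff_step=1e-3); print(r.x,r.fun.round(4))
r=least_squares(lambda q:f([q[0],q[1],q[2],q[0]/1.13]),[4.55,.45,60],x_scale=[1,.3,20],diff_step=1e-3); print(r.x,r.fun.round(4))
E
```

```text
[ 4.44601061  0.46544615 51.89583216  0.86631033] [ 0.     -0.0028 -0.0021 -0.0017 -0.001  -0.0009  0.0001  0.0003  0.0009
  0.0017  0.0019  0.      0.0015  0.0005 -0.0007 -0.0008 -0.001  -0.001
 -0.0006 -0.0004 -0.0002  0.0012]
[ 4.45446035  0.421505   48.62027412] [ 0.     -0.0073 -0.0079 -0.0071 -0.0051 -0.0033 -0.0006  0.0011  0.0029
  0.0047  0.0059  0.      0.0059  0.0081  0.0077  0.0064  0.004   0.0016
 -0.0004 -0.0023 -0.0037 -0.0042]
```

Drag is about 58, W about 4.45 and dry friction about 0.45. I'll write the planner next. It holds the force at target, advances the head by the model, and re-measures between calls.

```bash
cat > plan.py <<'E'
from meas import *
P=dict(W=4.45,f=.45,c=58.,m=4.0)
def plan(s0,t0,n,Ft,ramp=.1,v0=None,wait=.05,lead=.025,lag=.014,q=P):
    """start state s0,travel t0 at the picture; 'wait' s pass with tip held; then n rows at force Ft."""
    dt=.0005; x=.2*s0; tip=x+t0; F=120*t0
    g=lambda x:q['W']*np.sin(1.25-x/.2)
    v=max(0,(F-g(x)-q['f'])/q['c']) if v0 is None else v0
    N=int(round((wait+n/12+.1)/dt)); X=[];TP=[];VV=[];k0=int(wait/dt); Fs=None
    for k in range(N):
        if k<k0: F=120*(tip-x)
        else:
            if Fs is None: Fs=F
            tt=(k-k0)*dt; tg=Ft(x/.2) if callable(Ft) else Ft
            F=Fs+(tg-Fs)*min(1,tt/ramp)
        dr=F-g(x)
        a=(dr-q['c']*v-q['f']*np.sign(v))/q['m'] if v>0 or dr>q['f'] else 0
        v=max(0,v+a*dt); x+=v*dt; X.append(x);VV.append(v);TP.append(x+F/120)
    c=load(); R=[]
    for i in range(1,n+1):
        k=min(N-1,k0+int(round((i/12+lag+(lead if i==n else 0))/dt))); j=k0+int(round(i/12/dt))-1
        w,d=row(c,pose(X[k]/.2,TP[k]-X[k]))
        R.append((w,d)); print([0,0,round(w[2],2)],[round(2*e)/2 for e in d],'s=%.3f v=%.3f F=%.2f'%(X[j]/.2,VV[j],120*(TP[j]-X[j])))
def done(w,d): save(apply(load(),w,d))
E
python3 - <<'E'
from plan import *
plan(.0836-.002,.0297,8,8.1,ramp=.28)
E
```

```text
[0, 0, 0.02] [3.0, -13.0, 0.0] s=0.082 v=0.001 F=4.91
[0, 0, 0.02] [3.5, -25.0, 0.0] s=0.084 v=0.014 F=6.25
[0, 0, 0.03] [4.0, -38.5, 0.0] s=0.095 v=0.035 F=7.61
[0, 0, 0.05] [4.5, -44.5, 0.0] s=0.114 v=0.053 F=8.10
[0, 0, 0.08] [5.5, -49.5, 0.0] s=0.137 v=0.060 F=8.10
[0, 0, 0.1] [6.5, -54.5, 0.0] s=0.163 v=0.063 F=8.10
[0, 0, 0.13] [7.5, -60.0, 0.0] s=0.190 v=0.064 F=8.10
[0, 0, 0.16] [9.5, -66.5, 0.0] s=0.216 v=0.065 F=8.10
```

Call:
{"api": "send_rows", "payload": {"plan": [[[0,0,0.02],[2,-13,0],0.53],[[0,0,0.02],[3.5,-25,0],0.53],[[0,0,0.03],[4,-38.5,0],0.53],[[0,0,0.05],[4.5,-44.5,0],0.53],[[0,0,0.08],[5.5,-49.5,0],0.53],[[0,0,0.1],[6.5,-54.5,0],0.53],[[0,0,0.13],[7.5,-60,0],0.53],[[0,0,0.16],[9.5,-66.5,0],0.53]]}}

```text
t: 11.17
eef_pos: [0.5707, 0.1542, 0.1395]
eef_rot: [-174.9, 4.7, -131.4]
contact_force: [-3.1, 8.4, 1.4]
finger_gap: 0.532
grasp_force: 4.2
```

Run:
```python
from plan import *
done([0,0,.16],[9.5,-66.5,0])
st,s,t=look('r1')
plan(s,t,5,8.1,ramp=.1)
```

```text
t=11.167 s=0.2253 travel=0.0677 F_spring=8.12 F_sens=7.77 rad=4.34 tcp_r=0.2012 patch r=0.1868 [233, 204, 43, 34, 1385]
[0, 0, 0.05] [1.0, -9.0, 0.0] s=0.269 v=0.065 F=8.04
[0, 0, 0.08] [2.0, -14.5, 0.0] s=0.296 v=0.068 F=8.10
[0, 0, 0.1] [3.0, -20.0, 0.0] s=0.325 v=0.069 F=8.10
[0, 0, 0.13] [4.5, -26.0, 0.0] s=0.354 v=0.071 F=8.10
[0, 0, 0.17] [6.5, -33.5, 0.0] s=0.384 v=0.072 F=8.10
```

Call:
{"api": "send_rows", "payload": {"plan": [[[0,0,0.05],[1,-9,0],0.53],[[0,0,0.08],[2,-14.5,0],0.53],[[0,0,0.1],[3,-20,0],0.53],[[0,0,0.13],[4.5,-26,0],0.53],[[0,0,0.17],[6.5,-33.5,0],0.53]]}}

```text
t: 11.63
eef_pos: [0.5917, 0.1272, 0.1424]
eef_rot: [-175.8, 5.6, -141.1]
contact_force: [-3.7, 8.9, 3.8]
finger_gap: 0.528
grasp_force: 4.3
```

Run:
```python
from plan import *
done([0,0,.17],[6.5,-33.5,0])
st,s,t=look('r2')
plan(s,t,5,8.1,ramp=.1)
```

```text
t=11.633 s=0.3874 travel=0.0691 F_spring=8.30 F_sens=8.96 rad=3.11 tcp_r=0.2014 patch r=0.1872 [235, 204, 43, 34, 1397]
[0, 0, 0.05] [1.0, -8.5, 0.0] s=0.437 v=0.074 F=8.06
[0, 0, 0.08] [2.0, -15.0, 0.0] s=0.468 v=0.076 F=8.10
[0, 0, 0.11] [3.5, -21.5, 0.0] s=0.501 v=0.078 F=8.10
[0, 0, 0.14] [5.0, -28.0, 0.0] s=0.534 v=0.080 F=8.10
[0, 0, 0.19] [7.0, -36.5, 0.0] s=0.567 v=0.082 F=8.10
```

Call:
{"api": "send_rows", "payload": {"plan": [[[0,0,0.05],[1,-8.5,0],0.53],[[0,0,0.08],[2,-15,0],0.53],[[0,0,0.11],[3.5,-21.5,0],0.53],[[0,0,0.14],[5,-28,0],0.53],[[0,0,0.19],[7,-36.5,0],0.53]]}}

```text
t: 12.1
eef_pos: [0.6089, 0.0942, 0.1447]
eef_rot: [-176.9, 6.3, -152.0]
contact_force: [-5.3, 6.8, 4.6]
finger_gap: 0.533
grasp_force: 4.3
```

Run:
```python
from plan import *
done([0,0,.19],[7,-36.5,0])
st,s,t=look('r3')
plan(s,t,5,8.1,ramp=.1)
```

```text
t=12.100 s=0.5706 travel=0.0694 F_spring=8.33 F_sens=8.24 rad=-0.91 tcp_r=0.2015 patch r=0.1876 [235, 205, 43, 34, 1393]
[0, 0, 0.05] [1.5, -10.0, 0.0] s=0.627 v=0.084 F=8.05
[0, 0, 0.09] [3.0, -17.0, 0.0] s=0.663 v=0.087 F=8.10
[0, 0, 0.12] [4.5, -24.5, 0.0] s=0.700 v=0.090 F=8.10
[0, 0, 0.16] [6.0, -31.5, 0.0] s=0.738 v=0.092 F=8.10
[0, 0, 0.21] [9.0, -41.5, 0.0] s=0.777 v=0.095 F=8.10
```

Call:
{"api": "send_rows", "payload": {"plan": [[[0,0,0.05],[1.5,-10,0],0.53],[[0,0,0.09],[3,-17,0],0.53],[[0,0,0.12],[4.5,-24.5,0],0.53],[[0,0,0.16],[6,-31.5,0],0.53],[[0,0,0.21],[9,-41.5,0],0.53]]}}

```text
t: 12.57
eef_pos: [0.6205, 0.0534, 0.1462]
eef_rot: [-178.2, 6.8, -164.1]
contact_force: [-1.8, 9.2, 5.3]
finger_gap: 0.531
grasp_force: 4.3
```

Run:
```python
from plan import *
done([0,0,.21],[9,-41.5,0])
st,s,t=look('r4')
plan(s,t,6,8.0,ramp=.1)
```

```text
t=12.567 s=0.7791 travel=0.0696 F_spring=8.36 F_sens=9.17 rad=1.51 tcp_r=0.2014 patch r=0.1878 [235, 206, 43, 34, 1400]
[0, 0, 0.06] [1.5, -10.5, 0.0] s=0.845 v=0.097 F=7.96
[0, 0, 0.1] [3.0, -18.5, 0.0] s=0.886 v=0.100 F=8.00
[0, 0, 0.14] [5.0, -27.0, 0.0] s=0.928 v=0.103 F=8.00
[0, 0, 0.18] [7.0, -35.5, 0.0] s=0.972 v=0.107 F=8.00
[0, 0, 0.23] [10.0, -44.0, 0.0] s=1.017 v=0.110 F=8.00
[0, 0, 0.29] [14.5, -55.5, 0.0] s=1.064 v=0.113 F=8.00
```

Call:
{"api": "send_rows", "payload": {"plan": [[[0,0,0.06],[1.5,-10.5,0],0.53],[[0,0,0.1],[3,-18.5,0],0.53],[[0,0,0.14],[5,-27,0],0.53],[[0,0,0.18],[7,-35.5,0],0.53],[[0,0,0.23],[10,-44,0],0.53],[[0,0,0.29],[14.5,-55.5,0],0.53]]}}

```text
t: 13.12
eef_pos: [0.6221, -0.0041, 0.1465]
eef_rot: [179.7, 7.1, 179.2]
contact_force: [-0.1, 9.1, 6.1]
finger_gap: 0.528
grasp_force: 4.3
```

Run:
```python
from plan import *
done([0,0,.29],[14.5,-55.5,0])
st,s,t=look('r5'); print(st['joint_positions'].round(0))
plan(s,t,6,8.0,ramp=.1)
```

```text
t=13.117 s=1.0655 travel=0.0693 F_spring=8.31 F_sens=9.13 rad=0.67 tcp_r=0.2010 patch r=0.1880 [234, 208, 44, 34, 1405]
[-0.  7.  1. 77.  0.  0.]
[0, 0, 0.07] [1.5, -13.5, 0.0] s=1.145 v=0.118 F=7.93
[0, 0, 0.12] [3.5, -23.5, 0.0] s=1.194 v=0.122 F=8.00
[0, 0, 0.17] [6.0, -33.5, 0.0] s=1.246 v=0.126 F=8.00
[0, 0, 0.23] [9.5, -44.0, 0.0] s=1.300 v=0.131 F=8.00
[0, 0, 0.28] [13.0, -54.5, 0.0] s=1.355 v=0.135 F=8.00
[0, 0, 0.35] [19.0, -68.0, 0.0] s=1.412 v=0.139 F=8.00
```

Call:
{"api": "send_rows", "payload": {"plan": [[[0,0,0.07],[1.5,-13.5,0],0.53],[[0,0,0.12],[3.5,-23.5,0],0.53],[[0,0,0.17],[6,-33.5,0],0.53],[[0,0,0.23],[9.5,-44,0],0.53],[[0,0,0.28],[13,-54.5,0],0.53],[[0,0,0.35],[19,-68,0],0.53]]}}

```text
t: 13.67
eef_pos: [0.6024, -0.0722, 0.144]
eef_rot: [177.3, 6.6, 159.0]
contact_force: [1.6, 8.3, 6.1]
finger_gap: 0.53
grasp_force: 4.3
```

Run:
```python
from plan import *
done([0,0,.35],[19,-68,0])
st,s,t=look('r6')
plan(s,t,8,7.9,ramp=.1)
```

```text
t=13.667 s=1.4128 travel=0.0703 F_spring=8.43 F_sens=8.61 rad=-0.57 tcp_r=0.2009 patch r=0.1878 [235, 208, 44, 34, 1440]
[0, 0, 0.09] [2.5, -15.5, 0.0] s=1.510 v=0.144 F=7.84
[0, 0, 0.15] [5.0, -27.5, 0.0] s=1.571 v=0.149 F=7.90
[0, 0, 0.21] [8.5, -39.5, 0.0] s=1.634 v=0.153 F=7.90
[0, 0, 0.28] [13.0, -52.0, 0.0] s=1.699 v=0.158 F=7.90
[0, 0, 0.34] [18.0, -64.5, 0.0] s=1.766 v=0.163 F=7.90
[0, 0, 0.41] [24.5, -77.0, 0.0] s=1.834 v=0.167 F=7.90
[0, 0, 0.48] [32.0, -89.0, 0.0] s=1.905 v=0.172 F=7.90
[0, 0, 0.58] [43.0, -104.5, 0.0] s=1.977 v=0.176 F=7.90
```

Call:
{"api": "send_rows", "payload": {"plan": [[[0,0,0.09],[2.5,-15.5,0],0.53],[[0,0,0.15],[5,-27.5,0],0.53],[[0,0,0.21],[8.5,-39.5,0],0.53],[[0,0,0.28],[13,-52,0],0.53],[[0,0,0.34],[18,-64.5,0],0.53],[[0,0,0.43],[26.5,-80.5,0],0.53]]}}

```text
t: 14.22
eef_pos: [0.5496, -0.1383, 0.1376]
eef_rot: [174.8, 5.0, 134.3]
contact_force: [4.0, 6.9, 6.0]
finger_gap: 0.537
grasp_force: 4.2
```

Run:
```python
from plan import *
done([0,0,.43],[26.5,-80.5,0])
st,s,t=look('r7')
# hold to s=2.05 then ease to 0.8 N by s=2.25
Ft=lambda s: np.interp(s,[2.06,2.2],[7.9,0.6])
plan(s,t,10,Ft,ramp=.1,lead=0)
```

```text
t=14.217 s=1.8351 travel=0.0704 F_spring=8.44 F_sens=8.23 rad=-1.44 tcp_r=0.2005 patch r=0.1867 [235, 208, 44, 35, 1457]
[0, 0, 0.1] [3.0, -19.0, 0.0] s=1.952 v=0.173 F=7.81
[0, 0, 0.17] [6.5, -33.5, 0.0] s=2.025 v=0.178 F=7.90
[0, 0, 0.25] [5.5, -26.0, 0.0] s=2.099 v=0.173 F=5.87
[0, 0, 0.31] [0.5, -12.5, 0.0] s=2.164 v=0.134 F=2.49
[0, 0, 0.35] [-2.0, -10.0, 0.0] s=2.210 v=0.091 F=0.60
[0, 0, 0.38] [-1.0, -16.5, 0.0] s=2.244 v=0.074 F=0.60
[0, 0, 0.41] [0.0, -22.5, 0.0] s=2.273 v=0.069 F=0.60
[0, 0, 0.44] [1.5, -28.0, 0.0] s=2.302 v=0.069 F=0.60
[0, 0, 0.47] [3.0, -34.0, 0.0] s=2.331 v=0.070 F=0.60
[0, 0, 0.5] [4.5, -39.5, 0.0] s=2.360 v=0.071 F=0.60
```

Run:
```python
from plan import *
c=load()
s=[2.095,2.155,2.200,2.235,2.265,2.292]
t=[.049,.008,-.004,-.008,-.011,-.0135]
A=[.2*a+b for a,b in zip(s,t)]
print('arc',np.round(A,4), 'inc',np.diff(A).round(4))
inc=[4.5,4,3.5,3,2.5,2.5,2.5,2.5,2.5,2.5,2,2]
a=A[-1]
for i in inc: a+=i/1000; s.append(min(2.45,(a+.015)/.2)); t.append(a-.2*s[-1])
for i,(x,y) in enumerate(zip(s,t)):
    w,d=row(c,pose(x,y)); print(i+3,[0,0,round(w[2],2)],[round(2*e)/2 for e in d],round(x,3),round(y,4))
```

```text
arc [0.468  0.439  0.436  0.439  0.442  0.4449] inc [-0.029  -0.003   0.003   0.003   0.0029]
3 [0, 0, 0.23] [6.0, -28.0, 0.0] 2.095 0.049
4 [0, 0, 0.29] [-2.5, -0.5, 0.0] 2.155 0.008
5 [0, 0, 0.34] [-5.5, 2.0, 0.0] 2.2 -0.004
6 [0, 0, 0.37] [-6.0, -1.5, 0.0] 2.235 -0.008
7 [0, 0, 0.4] [-6.5, -5.0, 0.0] 2.265 -0.011
8 [0, 0, 0.43] [-7.0, -8.5, 0.0] 2.292 -0.0135
9 [0, 0, 0.46] [-6.5, -13.0, 0.0] 2.322 -0.015
10 [0, 0, 0.48] [-6.0, -17.5, 0.0] 2.342 -0.015
11 [0, 0, 0.49] [-5.0, -21.0, 0.0] 2.359 -0.015
12 [0, 0, 0.51] [-4.5, -24.0, 0.0] 2.374 -0.015
13 [0, 0, 0.52] [-4.0, -26.5, 0.0] 2.387 -0.015
14 [0, 0, 0.54] [-3.5, -29.0, 0.0] 2.399 -0.015
15 [0, 0, 0.55] [-2.5, -31.5, 0.0] 2.412 -0.015
16 [0, 0, 0.56] [-2.0, -34.0, 0.0] 2.424 -0.015
17 [0, 0, 0.57] [-1.5, -36.5, 0.0] 2.437 -0.015
18 [0, 0, 0.58] [-0.5, -39.0, 0.0] 2.45 -0.015
19 [0, 0, 0.58] [0.5, -41.0, 0.0] 2.45 -0.0131
20 [0, 0, 0.58] [1.5, -42.5, 0.0] 2.45 -0.0111
```

Call:
{"api": "send_rows", "payload": {"plan": [[[0,0,0.1],[3,-19,0],0.53],[[0,0,0.17],[6.5,-33.5,0],0.53],[[0,0,0.23],[6,-28,0],0.53],[[0,0,0.29],[-2.5,-0.5,0],0.53],[[0,0,0.34],[-5.5,2,0],0.53],[[0,0,0.37],[-6,-1.5,0],0.53],[[0,0,0.4],[-6.5,-5,0],0.53],[[0,0,0.43],[-7,-8.5,0],0.53],[[0,0,0.46],[-6.5,-13,0],0.53],[[0,0,0.48],[-6,-17.5,0],0.53],[[0,0,0.49],[-5,-21,0],0.53],[[0,0,0.51],[-4.5,-24,0],0.53],[[0,0,0.52],[-4,-26.5,0],0.53],[[0,0,0.54],[-3.5,-29,0],0.53],[[0,0,0.55],[-2.5,-31.5,0],0.53],[[0,0,0.56],[-2,-34,0],0.53],[[0,0,0.57],[-1.5,-36.5,0],0.53],[[0,0,0.58],[-0.5,-39,0],0.53],[[0,0,0.58],[0.5,-41,0],0.53],[[0,0,0.58],[1.5,-42.5,0],0.53]]}}

```text
t: 15.93
eef_pos: [0.5164, -0.1676, 0.1323]
eef_rot: [173.2, 1.3, 101.2]
contact_force: [-0.1, 0.6, -0.1]
finger_gap: 0.533
grasp_force: 0.0
```

Run:
```python
from plan import *
done([0,0,.58],[1.5,-42.5,0])
st,s,t=look('e1'); look()
```

```text
t=15.933 s=2.4318 travel=-0.0075 F_spring=-0.90 F_sens=-0.01 rad=-0.61 tcp_r=0.2009 patch r=0.1849 [79, 207, 46, 34, 1430]
t=15.983 s=2.4317 travel=-0.0072 F_spring=-0.87 F_sens=0.07 rad=0.15 tcp_r=0.2009 patch r=0.1849 [80, 207, 46, 34, 1432]
```

View pics/e1.png

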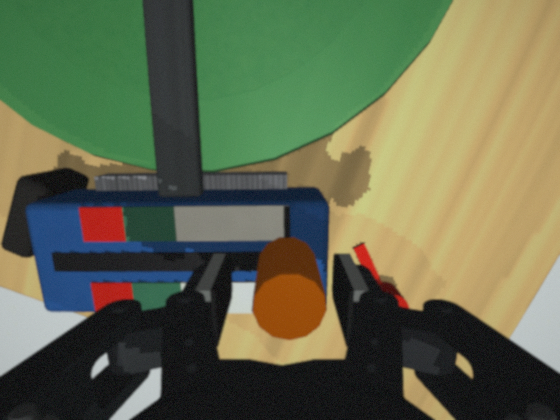

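The head sits against the right rest, with the black post at its leading end. The bar is at the zero end of the gauge, and the knob stands free between the pads. I'll open and lift clear.

Call:
{"api": "send_rows", "payload": {"plan": [[[0,0,0],[0,0,0],0.65],[[0,0,0],[0,0,0],0.7],[[0,0,0],[0,0,-4],0.7],[[0,0,0],[0,0,-15],0.7],[[0,0,0],[0,0,-30],0.7],[[0,0,0],[0,0,-50],0.7],[[0,0,0],[0,0,-70],0.7],[[0,0,0],[0,0,-90],0.7],[[0,0,0],[0,0,-105],0.7],[[0,0,0],[0,0,-110],0.7],[[0,0,0],[0,0,-110],0.7],[[0,0,0],[0,0,-110],0.7]]}}

```text
t: 17.03
eef_pos: [0.5035, -0.1676, 0.2414]
eef_rot: [173.2, 1.3, 101.2]
contact_force: [-0.5, 0.5, -0.7]
finger_gap: 0.704
grasp_force: 0.0
```

Run:
```python
from plan import *
done([0,0,0],[0,0,-110])
look('e2')
```

```text
t=17.033 s=2.4255 travel=-0.0064 F_spring=-0.76 F_sens=-0.41 rad=-0.60 tcp_r=0.2013 patch r=0.1838 [159, 173, 27, 21, 537]
```

View pics/e2.png

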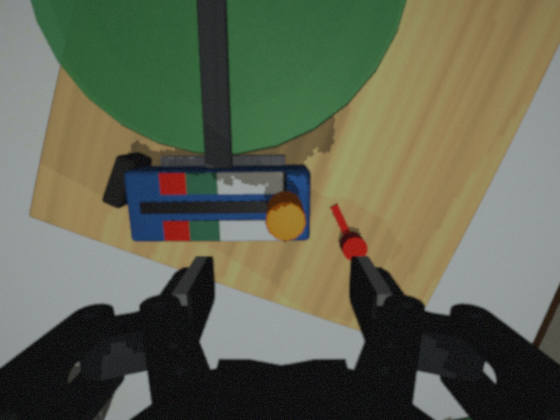

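The head is parked at the right rest, the knob at about (286,215) has sprung back to the slot's start, and the gripper is clear of everything. I'm handing the job in.

```bash
python3 -c "
from station import arm
print(arm.close_job())"
```

```text
the job is handed in; nothing more can be done
None
```

The edge is polished from rest to rest: each reading from just before the green mark to the last one before the red mark put the push at 8.1–8.4 N, and the head was eased onto the right rest with the knob let go; the job was handed in at about 17 s, with no verdict shown.

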